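# Show a forked driftwood branch to the product camera over a size cup

### The job

For a product picture, first stand the small white cup upright on the photo rig's board, midway between the two lamps, and let go of it. Then take the Y-shaped driftwood piece off the mat and hold it in the air in front of the camera: its middle straight above the cup and level with the lens, the stem level and square to the camera's view (along the line of the lamps), the forked end towards the lamp farther from the robot. Finish still holding it there, steady, and leave the camera and the other things where they are.

Things in the scene. Friction and masses are not known exactly. Their poses are not given: they have to be found in the camera images.
- cup: Small white round ceramic cup without handle, open on top, loose, about 110 g: 50 mm across the rim, a little narrower below, 50 mm high, wall 4 mm. Starts standing upright on the table. Origin: centre of its underside; z up.
- rig: Photo rig, fixed: grey board 6 mm thick (x -160 to 160, y -360 to 70 mm), two round white-topped lamps (54 mm across, tops 68 mm above the table) and a camera on a column. Origin: board underside (table height), exactly midway between the lamps, whose axes lie at x = -130 (nearer the robot) and x = +130 mm (farther), y = 0. The camera looks level along +y over the origin.
- lens (a point): Centre of the front glass of the black camera's lens (lens 48 mm across; camera 78 mm wide, 56 mm high). At x = 0, y = -239 mm in the rig's frame and 170 to 230 mm above the table, as the camera was left on its column (22 mm thick, 320 mm high, at y = -325 mm). Axes parallel to the rig's: y along the view, z up.
- mat: Thin grey mat, 220 x 320 mm, 3 mm thick, fixed to the table. Three dark driftwood pieces lie on it side by side, roughly along the mat's x, in any order. Origin: centre of its underside.
- fork: Y-shaped driftwood, loose, lying flat, 80 to 160 g, 170 mm long, same dark wood as the others. x runs along the round stem (30 mm thick, x -85 to 30 mm; grip from -60 to 10) towards two prongs (22 mm thick, tips at x = 85, y = +/-31 mm); z up. Prongs start away from the robot, within 0.5 rad of world x. Origin: underside, middle of the length; balances 10 mm from it, towards the prongs.
- fork_mid (a point): Middle of the Y-shaped piece: on the stem's axis, 15 mm above the body's origin, halfway along its length.
- fork_prongs (a point): Point halfway between the two prong tips of the Y-shaped piece, 74 mm from its middle along the stem's direction.
- bow: Bystander: bent (bow-shaped) driftwood piece on the mat, 164 mm long, 28 mm thick, leave it. Origin: underside, middle.
- stick: Bystander: nearly straight driftwood stick on the mat, 161 mm long, 28 mm thick, leave it. Origin: underside, middle.
- tagbox: Bystander: open white box 80 x 140 x 50 mm beyond the mat, leave it. Origin: centre of its underside.
- brush: Bystander: hand brush lying on the table's far side, leave it. Origin: underside, middle.

How it is judged:
By the outcome, as a careful person would: the job done as asked, in the order asked, and still so for the second after the job is handed in, while the arm keeps its last pose, push and grip.
It also fails if it takes over 51 s, if anything falls off the work surface, if the arm or the gripper's body presses on something with over 40 N, if the wrist force passes 120 N, or if a joint passes its speed limit or range.

### The arm

A 6-joint arm with a two-finger parallel gripper is mounted at the origin on the work surface. World frame = base frame: x ahead of the robot, y to its left, z up, the work surface at z = 0. Lengths are in m, angles in rad, forces in N, time in s.
With the tool pointing down it reaches from about 0.425 to 0.95 m from the base axis. Payload 3.5 kg.
Tool frame: the origin (TCP) lies midway between the tips of the shut fingers; the grasp point (between the pads) lies 19 mm behind it; y points along the fingers, x is the direction in which the jaws open and shut, and the axes are right-handed (so a half turn about y gives the same grasp; the last joint's range is limited). The gripper opens to 85 mm and grips with 20 to 120 N. Pads are 22 mm wide; open, the fingers measure 114 mm over their backs; the gripper's body (76 mm by 85 mm) begins 54 mm behind the grasp point. The pads swing forward as they close: fully open they stand 13 mm farther back than shut.
Start: joints at [1.199, 0.286, 1.577, -0, 1.279, -0.15], TCP at [0.148, 0.658, 0.231] pointing down, gripper open.
Joint ranges: [-2.77, 2.77], [-0.9, 2.22], [0.21, 2.48], [-1.53, 4.67], [0.24, 2.81], [-2.84, 2.84]. Speed limits (rad/s): [2.79, 2.79, 3.14, 3.14, 3.14, 3.14].

### API

Orientations are given as a rotation vector (axis times angle).
In Python, from station import env gives the robot as it stands.
- The arm moves only by the tool jog_arm, never from a script. Its argument "deltas" is a list of rows, each an object with "claw": the finger opening in mm, from 0 to 85.4; "slide": the shift along the tool's x, y, z in units of 40 mm (1.0 is 40 mm), a list of three; "dr": the turn, a rotation vector about the tool's x, y, z in units of 8 degrees (1.0 is 8 degrees), a list of three. A call has 1 to 8 rows; each row shifts and turns the commanded pose from where the row before left it, along the tool's axes as they then stand; what a row does not reach is not made up. A row lasts 1/10 s, in which the tool goes at most 50 mm and 8.59 degrees, less where a joint would pass 70% of its speed; a pose out of reach is approached as far as the arm can. A call is refused whole if a number of a shift passes 1 or a number of a turn 1, either way. A call with a gripper value outside its range is refused whole. The fingers move at their own pace and stop on an object; "grip_force" is the grip in N (left out, the last holds). Time passes only in rows, so rows that do not move let the fingers close. It gives the time, the measured TCP pose, the force and the opening at its end, in the units of the state.
- env.observe(): the state, without advancing time (a new reading comes with each control period).
- env.snapshot(name): name is "scene" or "top"; returns the picture (384x512x3 uint8, blue, green, red); there is no depth.
- env.camera_model(name): a dict with "fx", "fy", "cx", "cy" (pixels), "dist_coeffs" ([k1, k2, p1, p2, k3] as OpenCV has them; the pictures are not rectified), "T" (4x4, takes a point from camera to world coordinates). Camera axes: x right, y down, z forward; pixel columns grow to the right and rows downward; lengths in m; the calibration is good to about 2 mm. A picture is of the moment at which its call begins. camera_model takes no time and is no camera call.
- env.sign_off(): hands the job in, once; it reports no verdict.
Trained networks look in the newest picture that a camera, given by its name, has taken for a name from the list of things; names that differ only in an ending like _2 or _b are one class to them, and where a whole thing is asked for, a point or a joint stands for the part that bears it (a point fixed in the world has none). Each returns a list of dicts, best first, with "confidence" (0 to 1); they miss things now and then, are a little off and sometimes report something else, mostly with a low value. They report only what shows in the picture. A call takes as long as a camera call.
- env.find_in(query, camera): "position" ([x, y, z] in m, in world coordinates, good to about 4 mm: the middle of the surface that is visible of it).
- env.spot_point(query, camera): "position" ([x, y, z] in m, in world coordinates, good to about 4 mm: a listed point, or the origin of a listed thing).
The state is a dict: "t": time; "joint_positions": joint angles; "qvel": joint speeds; "joint_torque": joint torques, N m; "tool_pos": TCP position; "tcp_rot": TCP orientation; "wrist_force": force on the tool from outside, world axes, zero at the start; "torque": the same for the moment, N m; "opening": finger opening in m.
Only numpy, scipy, OpenCV 4.12 (cv2) and the standard library are available. Lean on these libraries where they do the work, as an engineer would, in place of code of your own. Each camera call takes 0.05 s, during which the arm holds its last target. There are 200 camera calls.

## Working session

There is one attempt and no reset: what is moved stays moved. The work goes in short steps, Python scripts to look and compute and a tool call to move; the robot and the scene stay as the last step left them, time stands still between calls to the robot, and variables do not carry over. Pictures are saved under pics/ and viewed, about 8 in all and at most 12, crops included, and the job is handed in when it is done.

Besides the shell and the picture viewer there is one more tool, called after "Request:" by a JSON object that holds its "op" and its "data", one argument or row to a line. jog_arm: Moves the arm, as the interface text tells. Its arguments: {"type":"object","properties":{"deltas":{"type":"array","items":{"type":"object","properties":{"claw":{"type":"number"},"slide":{"type":"array","items":{"type":"number"}},"dr":{"type":"array","items":{"type":"number"}}}}},"grip_force":{"type":"number"}},"required":["deltas"]}

```bash
mkdir -p pics
cat > h.py <<'E'
import numpy as np, cv2
from scipy.spatial.transform import Rotation as R
from station import env
def px(P,cam):
    m=env.camera_model(cam);T=np.linalg.inv(m["T"]);K=np.array([[m["fx"],0,m["cx"]],[0,m["fy"],m["cy"]],[0,0,1.]])
    return cv2.projectPoints(np.atleast_2d(P).astype(float),cv2.Rodrigues(T[:3,:3])[0],T[:3,3],K,np.array(m["dist_coeffs"]))[0][:,0]
def ray(uv,cam,z):
    m=env.camera_model(cam);T=np.array(m["T"]);K=np.array([[m["fx"],0,m["cx"]],[0,m["fy"],m["cy"]],[0,0,1.]])
    n=cv2.undistortPoints(np.array(uv,float).reshape(-1,1,2),K,np.array(m["dist_coeffs"]))[:,0]
    d=np.c_[n,np.ones(len(n))]@T[:3,:3].T;o=T[:3,3]
    return o+d*((z-o[2])/d[:,2])[:,None]
E
python3 - <<'E'
from h import *
np.set_printoptions(precision=4,suppress=True)
for c in("scene","top"):
    cv2.imwrite(f"pics/{c}0.png",env.snapshot(c))
    T=np.array(env.camera_model(c)["T"]);print(c,T[:3,3],T[:3,2],env.camera_model(c)["fx"])
    for q in("cup","rig","lens","fork","fork_mid","fork_prongs","mat","bow","stick"):
        print(q,[(np.round(d["position"],3),round(d["confidence"],2)) for d in env.spot_point(q,c)][:2])
s=env.observe();print(s)
print(R.from_rotvec(s["tcp_rot"]).as_matrix())
E
```

```text
scene [1.3081 0.294  0.674 ] [-0.7353 -0.3279 -0.5931] 350.54493550453765
cup [(array([ 0.669,  0.084, -0.   ]), 0.94)]
rig [(array([ 0.533, -0.187, -0.   ]), 0.63), (array([0.482, 0.118, 0.006]), 0.41)]
lens []
fork [(array([0.505, 0.347, 0.001]), 0.78)]
fork_mid [(array([0.503, 0.351, 0.014]), 0.98)]
fork_prongs [(array([0.579, 0.347, 0.017]), 0.83), (array([0.494, 0.236, 0.006]), 0.55)]
mat [(array([0.492, 0.233, 0.002]), 0.89)]
bow [(array([0.482, 0.113, 0.004]), 0.56), (array([0.731, 0.315, 0.   ]), 0.18)]
stick [(array([0.494, 0.234, 0.007]), 0.77)]
top [ 0.5367 -0.0152  1.055 ] [ 0.0499 -0.0219 -0.9985] 387.16406951595405
cup [(array([0.668, 0.078, 0.003]), 0.6), (array([0.731, 0.314, 0.003]), 0.26)]
rig [(array([ 0.53 , -0.184,  0.004]), 0.61)]
lens [(array([ 0.59 , -0.413,  0.19 ]), 0.73)]
fork [(array([0.503, 0.349, 0.005]), 0.73)]
fork_mid [(array([0.509, 0.349, 0.018]), 0.96)]
fork_prongs [(array([0.672, 0.078, 0.001]), 0.71), (array([0.578, 0.343, 0.013]), 0.62)]
mat [(array([ 0.492,  0.236, -0.002]), 0.79)]
bow [(array([0.478, 0.12 , 0.003]), 0.75)]
stick [(array([0.494, 0.236, 0.003]), 0.82)]
{'t': 1.0, 'joint_positions': array([ 1.199 ,  0.2863,  1.5767, -0.    ,  1.2786, -0.15  ]), 'qvel': array([-0.0004, -0.0005, -0.0013,  0.0002,  0.0006, -0.0006]), 'joint_torque': array([  0.    , -40.5984, -29.2942,  -0.0002,   0.0007,  -0.    ]), 'tool_pos': array([0.1485, 0.6585, 0.2313]), 'tcp_rot': array([-1.306 , -1.0443,  1.0442]), 'wrist_force': array([ 0.4133, -0.68  , -0.4606]), 'torque': array([-0.0312, -0.0014, -0.0111]), 'opening': 0.08522291992029596}
[[ 0.22    0.     -0.9755]
 [ 0.9755  0.      0.22  ]
 [ 0.     -1.     -0.    ]]
```

```bash
python3 -c "
import cv2,numpy as np
a=cv2.imread('pics/scene0.png');b=cv2.imread('pics/top0.png')
cv2.imwrite('pics/top0b.png',cv2.resize(b,None,fx=1.5,fy=1.5))"
```

```text
(no output)
```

View pics/top0b.png

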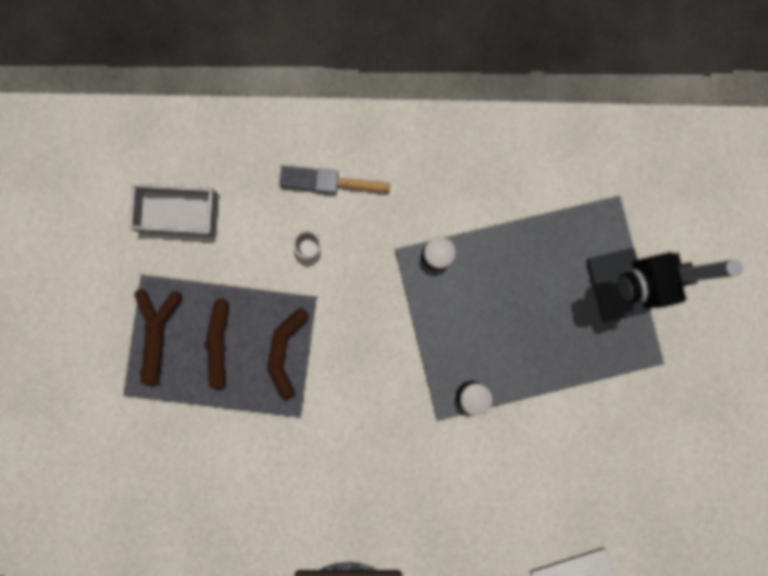

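View pics/scene0.png

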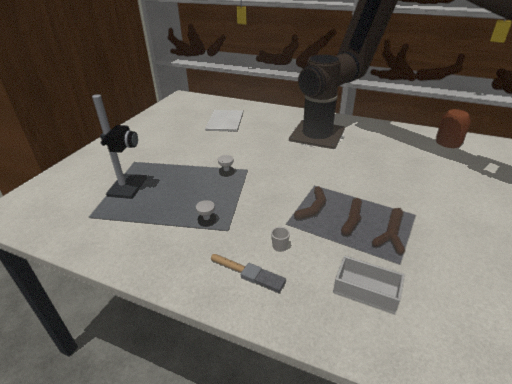

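Top view (1.5x): fork at (150,340), stick and bow to its right, cup (307,247), lamps (440,253) and (475,399), camera (650,283). The nets agree with that. The scene view shows the same layout, with the lens at about (132,139).

```bash
cat >> h.py <<'E'
def go(target,yaw=None,n=None):
    "shift in tool units (40 mm) from the measured TCP to target, and the turn about tool y in 8-degree units for jaw yaw (deg)"
    s=env.observe();M=R.from_rotvec(s["tcp_rot"]).as_matrix()
    d=M.T@(np.array(target)-s["tool_pos"])/0.04
    print("tcp",np.round(s["tool_pos"],4),"jaw yaw",round(np.degrees(np.arctan2(M[1,0],M[0,0])),2),"tilt y",np.round(M[:,1],3),"shift",np.round(d,3),"rows",np.ceil(abs(d).max()))
    if yaw is not None: print("turn about y:",round(-((yaw-np.degrees(np.arctan2(M[1,0],M[0,0]))+180)%360-180)/8,3))
E
python3 - <<'E'
from h import *
np.set_printoptions(precision=4,suppress=True)
a=cv2.imread('pics/top0.png');s=cv2.imread('pics/scene0.png')
g=cv2.cvtColor(a,cv2.COLOR_BGR2GRAY)
L=[]
for c in((293,169),(317,266)):
    x,y=c;w=g[y-20:y+20,x-20:x+20]
    _,th=cv2.threshold(w,125,255,cv2.THRESH_BINARY)
    n,lab,st,ce=cv2.connectedComponentsWithStats(th);k=lab[20,20]
    p=ce[k]+[x-20,y-20];L.append(ray(p,"top",.068)[0]);print("lamp",p,st[k],L[-1])
L=np.array(L);o=L.mean(0);d=L[0]-L[1];th=np.arctan2(d[1],d[0])
print("rig",o,np.hypot(*d[:2]),np.degrees(th))
c=np.array([[395,250],[620,196],[663,364],[437,420]])/1.5
C=ray(c,"top",.006);print("corners",C)
for A,B in((0,1),(3,2)): v=C[A]-C[B];print("edge deg",np.degrees(np.arctan2(v[1],v[0]))-90)
ob=[[-.16,.07],[-.16,-.36],[.16,-.36],[.16,.07]]
Rm=np.array([[np.cos(th),-np.sin(th)],[np.sin(th),np.cos(th)]])
print("pred corners",np.array([Rm@q+o[:2] for q in ob]))
lx=Rm@[0,-.239]+o[:2];print("lens xy",lx)
for z in(.17,.18,.19,.2,.21,.22,.23): print(z,px([*lx,z],"scene")[0],px([*lx,z],"top")[0])
# fork
hsv=cv2.cvtColor(a,cv2.COLOR_BGR2HSV)
m=((hsv[...,1]>120)&(hsv[...,2]<110)).astype(np.uint8)
m[:,140:]=0;m[:180]=0;m[300:]=0
n,lab,st,ce=cv2.connectedComponentsWithStats(m);k=1+np.argmax(st[1:,4]);print(st[k],ce[k])
v,u=np.where(lab==k)
W=ray(np.c_[u,v],"top",.015)[:,:2]
stem=W[W[:,0]<.53]
ln=cv2.fitLine(stem.astype(np.float32),cv2.DIST_L2,0,.001,.001).ravel();print("stem dir deg",np.degrees(np.arctan2(ln[1],ln[0])),"pt",ln[2:],W.min(0),W.max(0))
dd=ln[:2]*np.sign(ln[0]);pr=(W-ln[2:])@dd;print("mid",ln[2:]+dd*(pr.min()+pr.max())/2,pr.max()-pr.min())
cv2.imwrite("pics/lens.png",cv2.resize(s[90:210,80:180],None,fx=6,fy=5,interpolation=cv2.INTER_CUBIC))
E
```

```text
lamp [291.0658 159.9247] [  0   0  40  29 730] [ 0.6746 -0.1458  0.068 ]
lamp [318.6458 273.6928] [  0  10  40  30 765] [ 0.385  -0.2172  0.068 ]
rig [ 0.5298 -0.1815  0.068 ] 0.2982315078448857 13.852482753331834
corners [[ 0.6638 -0.0782  0.006 ]
 [ 0.7691 -0.493   0.006 ]
 [ 0.4612 -0.5687  0.006 ]
 [ 0.3583 -0.156   0.006 ]]
edge deg 14.237917065394427
edge deg 14.009368693251773
pred corners [[ 0.3577 -0.1518]
 [ 0.4607 -0.5693]
 [ 0.7713 -0.4927]
 [ 0.6684 -0.0752]]
lens xy [ 0.587  -0.4135]
0.17 [136.9487 143.9107] [412.0559 192.9724]
0.18 [136.2292 140.9712] [413.9949 192.7452]
0.19 [135.5018 137.9988] [415.9779 192.5129]
0.2 [134.7665 134.993 ] [418.0065 192.2752]
0.21 [134.0232 131.9534] [420.0822 192.0319]
0.22 [133.2716 128.8792] [422.2068 191.7829]
0.23 [132.5116 125.77  ] [424.3819 191.528 ]
[ 91 194  29  62 705] [102.5163 222.4638]
stem dir deg -3.8402364 pt [0.4756 0.3523] [0.4223 0.3074] [0.584  0.3821]
mid [0.503  0.3504] 0.16258194152220878
```

View pics/lens.png

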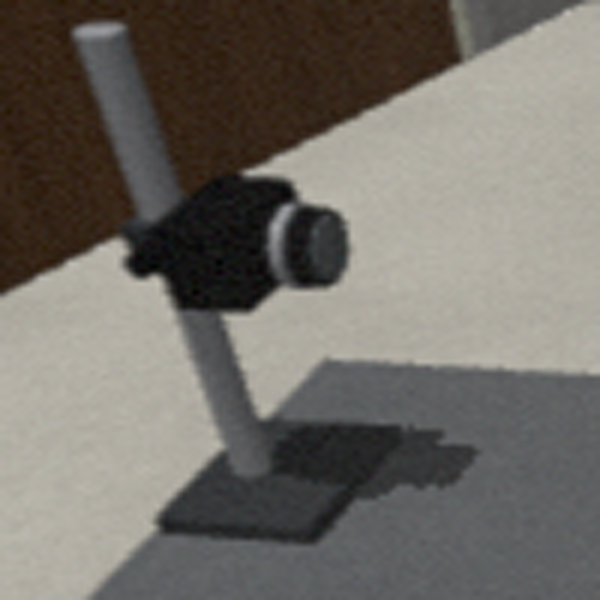

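The lens glass is at crop (328,247), which is pixel (134.7,139.4) and puts the lens at z ≈ 0.186. My lamp threshold leaked into the table, so I'm redoing the rig fit with the corners and circles.

Run:
```python
from h import *
np.set_printoptions(precision=4,suppress=True)
a=cv2.imread('pics/top0.png');g=cv2.cvtColor(a,cv2.COLOR_BGR2GRAY)
L=[]
for x,y in((293,168),(316,266)):
    w=cv2.resize(g[y-18:y+18,x-18:x+18],None,fx=8,fy=8,interpolation=cv2.INTER_CUBIC)
    c=cv2.HoughCircles(w,cv2.HOUGH_GRADIENT,2,400,param1=80,param2=15,minRadius=68,maxRadius=105)
    c=c[0,0];p=(c[:2]+.5)/8-.5+[x-18,y-18];L.append(ray(p,"top",.068)[0]);print("lamp",p,c[2]/8,L[-1])
L=np.array(L);d=L[0]-L[1];print("lamps mid",L.mean(0),np.hypot(*d[:2]),np.degrees(np.arctan2(d[1],d[0])))
c=(np.array([[437,420],[663,364],[620,196],[395,250]])+.5)/1.5-.5
c=cv2.cornerSubPix(g,c.astype(np.float32).reshape(-1,1,2),(5,5),(-1,-1),(3,50,.01))[:,0];print(c)
C=np.array(ray(c,"top",.006))[:,:2]
ob=np.array([[-.16,.07],[-.16,-.36],[.16,-.36],[.16,.07]])
P=np.r_[ob,[[.13,0],[-.13,0]]];Q=np.r_[C,L[:,:2]]
p0,q0=P.mean(0),Q.mean(0);H=(P-p0).T@(Q-q0);th=np.arctan2(H[0,1]-H[1,0],H[0,0]+H[1,1])
Rm=np.array([[np.cos(th),-np.sin(th)],[np.sin(th),np.cos(th)]]);o=q0-Rm@p0
print("rig",o,np.degrees(th),"lens",Rm@[0,-.239]+o,"resid mm",(Q-(P@Rm.T+o))*1e3)
print("cup",ray((np.array([307,247.])+.5)/1.5-.5,"top",.05))
lx=Rm@[0,-.239]+o
print("lens z",[(z,px([*lx,z],"scene")[0].round(1),px([*lx,z],"top")[0].round(1)) for z in(.18,.19,.2)])
go([.6685,.081,.12])
```

```text
lamp [292.4375 167.6875] 9.575 [ 0.6546 -0.1494  0.068 ]
lamp [317.6875 266.6875] 10.85 [ 0.4027 -0.2147  0.068 ]
lamps mid [ 0.5286 -0.182   0.068 ] 0.26024220566075756 14.538810146705805
[[290.7538 280.2771]
 [442.1436 242.1918]
 [412.5674 129.7889]
 [262.2754 166.2112]]
rig [ 0.5284 -0.182 ] 14.312305428761487 lens [ 0.5875 -0.4136] resid mm [[ 1.4505 -0.7377]
 [ 0.1557  1.2657]
 [-0.9434  0.3201]
 [-1.1084 -0.7413]
 [ 0.212   0.4747]
 [ 0.2336 -0.5815]]
cup [[0.6623 0.0778 0.05  ]]
lens z [(0.18, array([136.1, 141. ]), array([414. , 192.5])), (0.19, array([135.4, 138.1]), array([416. , 192.3])), (0.2, array([134.7, 135.1]), array([418. , 192.1]))]
tcp [0.1485 0.6585 0.2313] jaw yaw 77.29 tilt y [ 0.  0. -1.] shift [-11.223   2.784 -15.858] rows 16.0
```

Request:
{"op": "jog_arm", "data": {
  "deltas": [
    {"slide":[-0.7,0.1,-0.99],"dr":[0,0,0],"claw":85},
    {"slide":[-0.7,0.1,-0.99],"dr":[0,0,0],"claw":85},
    {"slide":[-0.7,0.1,-0.99],"dr":[0,0,0],"claw":85},
    {"slide":[-0.7,0.1,-0.99],"dr":[0,0,0],"claw":85},
    {"slide":[-0.7,0.1,-0.99],"dr":[0,0,0],"claw":85},
    {"slide":[-0.7,0.1,-0.99],"dr":[0,0,0],"claw":85},
    {"slide":[-0.7,0.1,-0.99],"dr":[0,0,0],"claw":85},
    {"slide":[-0.7,0.1,-0.99],"dr":[0,0,0],"claw":85}
  ],
  "grip_force": 30
}}

```text
t: 1.8
tool_pos: [0.4093, 0.3687, 0.1996]
tcp_rot: [-1.306, -1.045, 1.044]
wrist_force: [0.8, 0.0, -0.6]
opening: 0.0849
```

Request:
{"op": "jog_arm", "data": {
  "deltas": [
    {"slide":[-0.7,0.2,-0.99],"dr":[0,0,0],"claw":85},
    {"slide":[-0.7,0.2,-0.99],"dr":[0,0,0],"claw":85},
    {"slide":[-0.7,0.2,-0.99],"dr":[0,0,0],"claw":85},
    {"slide":[-0.7,0.2,-0.99],"dr":[0,0,0],"claw":85},
    {"slide":[-0.7,0.2,-0.99],"dr":[0,0,0],"claw":85},
    {"slide":[-0.7,0.2,-0.99],"dr":[0,0,0],"claw":85},
    {"slide":[-0.7,0.2,-0.99],"dr":[0,0,0],"claw":85},
    {"slide":[0,0,0],"dr":[0,0,0],"claw":85}
  ]
}}

```text
t: 2.6
tool_pos: [0.6382, 0.1132, 0.1421]
tcp_rot: [-1.31, -1.04, 1.041]
wrist_force: [0.3, 0.0, 0.5]
opening: 0.085
```

Run:
```python
from h import *
a=env.snapshot("scene");cv2.imwrite("pics/s1.png",a)
for q in("cup",):
    for c in ("scene","top"):
        if c=="top": env.snapshot(c)
        print(c,env.spot_point(q,c)[:1],env.find_in(q,c)[:1])
go([.667,.080,.12])
```

```text
scene [{'position': [0.6735, 0.0762, -0.0021], 'confidence': 0.96}] []
top [{'position': [0.67, 0.0782, 0.0037], 'confidence': 0.6}] [{'position': [0.6797, 0.0746, 0.017], 'confidence': 0.56}]
tcp [0.6348 0.1194 0.1438] jaw yaw 77.4 tilt y [ 0.  0. -1.] shift [-0.787  0.594 -1.   ] rows 2.0
```

Request:
{"op": "jog_arm", "data": {
  "deltas": [
    {"slide":[-0.4,0,-0.53],"dr":[0,0,0],"claw":85},
    {"slide":[-0.4,0,-0.53],"dr":[0,0,0],"claw":85},
    {"slide":[0,0.8,0],"dr":[0,0,0],"claw":85},
    {"slide":[0,0.8,0],"dr":[0,0,0],"claw":85},
    {"slide":[0,0.8,0],"dr":[0,0,0],"claw":85},
    {"slide":[0,0.7,0],"dr":[0,0,0],"claw":85},
    {"slide":[0,0,0],"dr":[0,0,0],"claw":85},
    {"slide":[0,0,0],"dr":[0,0,0],"claw":85}
  ]
}}

```text
t: 3.7
tool_pos: [0.6695, 0.0786, 0.0197]
tcp_rot: [-1.305, -1.045, 1.046]
wrist_force: [-0.1, -0.0, 0.0]
opening: 0.0851
```

Run:
```python
from h import *
a=env.snapshot("scene");go([.669,.079,.018])
cv2.imwrite("pics/s2.png",cv2.resize(a[150:300,200:400],None,fx=3,fy=3,interpolation=cv2.INTER_CUBIC))
```

```text
tcp [0.6708 0.0783 0.0213] jaw yaw 77.36 tilt y [ 0.003 -0.    -1.   ] shift [0.007 0.081 0.047] rows 1.0
```

View pics/s2.png

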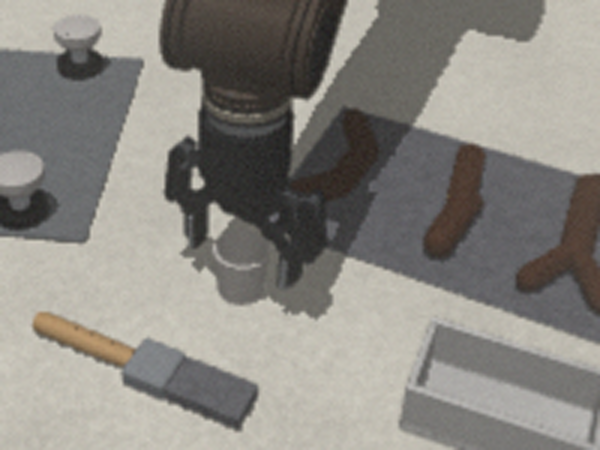

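Picture 4 shows the cup at crop (242,265), centred between the finger tips at (195,245) and (290,280), so I'll close.

Request:
{"op": "jog_arm", "data": {
  "deltas": [
    {"slide":[0,0,0],"dr":[0,0,0],"claw":40},
    {"slide":[0,0,0],"dr":[0,0,0],"claw":40},
    {"slide":[0,0,0],"dr":[0,0,0],"claw":40},
    {"slide":[0,0,0],"dr":[0,0,0],"claw":40},
    {"slide":[0,0,0],"dr":[0,0,0],"claw":40},
    {"slide":[0,0,0],"dr":[0,0,0],"claw":40}
  ],
  "grip_force": 30
}}

```text
t: 4.35
tool_pos: [0.6711, 0.0777, 0.0217]
tcp_rot: [-1.308, -1.046, 1.043]
wrist_force: [-1.8, 1.3, 6.8]
opening: 0.0482
```

Request:
{"op": "jog_arm", "data": {
  "deltas": [
    {"slide":[0,-0.4,0],"dr":[0,0,0],"claw":40},
    {"slide":[0,-0.8,0],"dr":[0,0,0],"claw":40},
    {"slide":[0,-0.8,0],"dr":[0,0,0],"claw":40},
    {"slide":[0,-0.5,0],"dr":[0,0,0],"claw":40},
    {"slide":[0,0,0],"dr":[0,0,0],"claw":40},
    {"slide":[0,0,0],"dr":[0,0,0],"claw":40}
  ]
}}

```text
t: 4.95
tool_pos: [0.6696, 0.0775, 0.1195]
tcp_rot: [-1.306, -1.044, 1.044]
wrist_force: [-1.5, 0.1, -2.1]
opening: 0.0481
```

Run:
```python
from h import *
for c in("scene","top"):
    a=env.snapshot(c)
    if c=="scene": cv2.imwrite("pics/s3.png",cv2.resize(a[150:300,200:400],None,fx=3,fy=3,interpolation=cv2.INTER_CUBIC))
    print(c,env.spot_point("cup",c)[:2])
go([.5284,-.182,.112])
```

```text
scene [{'position': [0.6669, 0.0806, 0.0992], 'confidence': 0.65}]
top []
tcp [0.6685 0.0775 0.1169] jaw yaw 77.29 tilt y [-0.004  0.    -1.   ] shift [-7.099  0.136  1.987] rows 8.0
```

View pics/s3.png

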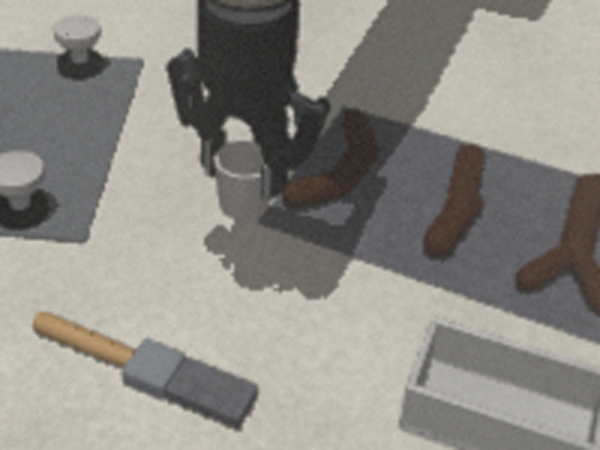

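Picture 5 shows the cup held upright, with its rim at crop (240,158). I'll carry it to the rig.

Request:
{"op": "jog_arm", "data": {
  "deltas": [
    {"slide":[-0.9,0,0.25],"dr":[0,0,0],"claw":40},
    {"slide":[-0.9,0,0.25],"dr":[0,0,0],"claw":40},
    {"slide":[-0.9,0,0.25],"dr":[0,0,0],"claw":40},
    {"slide":[-0.9,0,0.25],"dr":[0,0,0],"claw":40},
    {"slide":[-0.9,0,0.25],"dr":[0,0,0],"claw":40},
    {"slide":[-0.9,0,0.25],"dr":[0,0,0],"claw":40},
    {"slide":[-0.9,0,0.25],"dr":[0,0,0],"claw":40},
    {"slide":[-0.8,0,0.2],"dr":[0,0,0],"claw":40}
  ]
}}

```text
t: 5.95
tool_pos: [0.5296, -0.1834, 0.1181]
tcp_rot: [-1.304, -1.043, 1.044]
wrist_force: [1.5, 0.4, -0.9]
opening: 0.0481
```

Request:
{"op": "jog_arm", "data": {
  "deltas": [
    {"slide":[0,0.6,0],"dr":[0,0,0],"claw":40},
    {"slide":[0,0.6,0],"dr":[0,0,0],"claw":40},
    {"slide":[0,0,0],"dr":[0,0,0],"claw":40},
    {"slide":[0,0,0],"dr":[0,0,0],"claw":40},
    {"slide":[0,0,0],"dr":[0,0,0],"claw":40}
  ]
}}

```text
t: 6.45
tool_pos: [0.5321, -0.1825, 0.0723]
tcp_rot: [-1.307, -1.045, 1.044]
wrist_force: [0.1, -0.1, -0.8]
opening: 0.0479
```

Run:
```python
from h import *
for c in("scene","top"):
    a=env.snapshot(c);cv2.imwrite(f"pics/{c}4.png",a)
    print(c,[(np.round(d["position"],4),d["confidence"]) for q in("cup","rig") for d in env.spot_point(q,c)[:1]])
go([.5290,-.1825,.028])
```

```text
scene [(array([ 0.5305, -0.1797,  0.0511]), 0.72), (array([ 5.325e-01, -1.880e-01,  1.000e-04]), 0.73)]
top [(array([ 0.5305, -0.1852, -0.0025]), 0.92)]
tcp [ 0.5317 -0.1824  0.0721] jaw yaw 77.31 tilt y [ 0.001 -0.001 -1.   ] shift [-0.016  1.102  0.068] rows 2.0
```

Request:
{"op": "jog_arm", "data": {
  "deltas": [
    {"slide":[0,0.5,0.06],"dr":[0,0,0],"claw":40},
    {"slide":[0,0.4,0],"dr":[0,0,0],"claw":40},
    {"slide":[0,0.15,0],"dr":[0,0,0],"claw":40},
    {"slide":[0,0.05,0],"dr":[0,0,0],"claw":40},
    {"slide":[0,0,0],"dr":[0,0,0],"claw":40},
    {"slide":[0,0,0],"dr":[0,0,0],"claw":40}
  ]
}}

```text
t: 7.35
tool_pos: [0.529, -0.1816, 0.0283]
tcp_rot: [-1.304, -1.044, 1.044]
wrist_force: [-2.1, 1.6, 5.4]
opening: 0.0479
```

Request:
{"op": "jog_arm", "data": {
  "deltas": [
    {"slide":[0,0,0],"dr":[0,0,0],"claw":55},
    {"slide":[0,0,0],"dr":[0,0,0],"claw":65},
    {"slide":[0,0,0],"dr":[0,0,0],"claw":75},
    {"slide":[0,0,0],"dr":[0,0,0],"claw":85},
    {"slide":[0,0,0],"dr":[0,0,0],"claw":85},
    {"slide":[0,0,0],"dr":[0,0,0],"claw":85}
  ]
}}

```text
t: 7.95
tool_pos: [0.5289, -0.1818, 0.0273]
tcp_rot: [-1.306, -1.044, 1.044]
wrist_force: [0.6, -0.2, 0.0]
opening: 0.085
```

Request:
{"op": "jog_arm", "data": {
  "deltas": [
    {"slide":[0,-0.5,0],"dr":[0,0,0],"claw":85},
    {"slide":[0,-0.9,0],"dr":[0,0,0],"claw":85},
    {"slide":[0,-0.9,0],"dr":[0,0,0],"claw":85},
    {"slide":[0,-0.9,0],"dr":[0,0,0],"claw":85},
    {"slide":[0,-0.9,0],"dr":[0,0,0],"claw":85}
  ]
}}

```text
t: 8.45
tool_pos: [0.5287, -0.1817, 0.1927]
tcp_rot: [-1.306, -1.044, 1.044]
wrist_force: [0.9, -0.2, 0.5]
opening: 0.0848
```

Run:
```python
from h import *
for c in("scene","top"):
    a=env.snapshot(c);cv2.imwrite(f"pics/{c}5.png",a)
    print(c,[(q,np.round(d["position"],4),d["confidence"]) for q in("cup","fork_mid","fork_prongs") for d in env.spot_point(q,c)[:1]])
cv2.imwrite("pics/s5c.png",cv2.resize(cv2.imread("pics/scene5.png")[100:250,80:280],None,fx=3,fy=3,interpolation=cv2.INTER_CUBIC))
go([.502,.351,.16],86.0)
```

```text
scene [('cup', array([ 0.5272, -0.1804,  0.0049]), 0.8), ('fork_mid', array([0.5058, 0.3512, 0.016 ]), 0.92), ('fork_prongs', array([0.5826, 0.3474, 0.0149]), 0.69)]
top [('cup', array([ 0.5271, -0.1818,  0.0089]), 0.49), ('fork_mid', array([0.5042, 0.3488, 0.0169]), 0.64), ('fork_prongs', array([0.5773, 0.3416, 0.0093]), 0.92)]
tcp [ 0.5279 -0.1813  0.1892] jaw yaw 77.29 tilt y [-0.003  0.002 -1.   ] shift [12.837  0.757  3.557] rows 13.0
turn about y: -1.089
```

View pics/s5c.png

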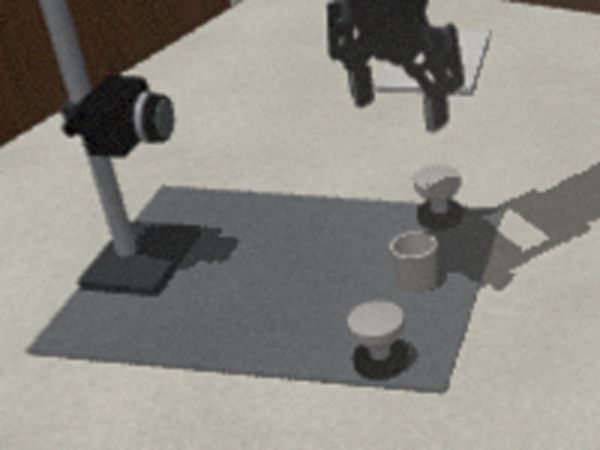

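Picture 6 shows the cup standing upright between the lamps, with its rim at crop (413,243). The nets put it at (0.527,-0.181), about 1.5 mm from the rig origin. Next is the fork.

Request:
{"op": "jog_arm", "data": {
  "deltas": [
    {"slide":[0.99,0,0.27],"dr":[0,0,0],"claw":85},
    {"slide":[0.99,0,0.27],"dr":[0,0,0],"claw":85},
    {"slide":[0.99,0,0.27],"dr":[0,0,0],"claw":85},
    {"slide":[0.99,0,0.27],"dr":[0,0,0],"claw":85},
    {"slide":[0.99,0,0.27],"dr":[0,0,0],"claw":85},
    {"slide":[0.99,0,0.27],"dr":[0,0,0],"claw":85},
    {"slide":[0.99,0,0.27],"dr":[0,0,0],"claw":85}
  ]
}}

```text
t: 9.55
tool_pos: [0.5151, 0.1068, 0.1898]
tcp_rot: [-1.305, -1.042, 1.046]
wrist_force: [0.6, -0.7, 0.0]
opening: 0.0845
```

Request:
{"op": "jog_arm", "data": {
  "deltas": [
    {"slide":[0.99,0,0.27],"dr":[0,0,0],"claw":85},
    {"slide":[0.99,0,0.27],"dr":[0,0,0],"claw":85},
    {"slide":[0.99,0,0.27],"dr":[0,0,0],"claw":85},
    {"slide":[0.99,0,0.27],"dr":[0,0,0],"claw":85},
    {"slide":[0.99,0,0.27],"dr":[0,0,0],"claw":85},
    {"slide":[0.99,0,0.27],"dr":[0,-0.6,0],"claw":85},
    {"slide":[0,0.5,0],"dr":[0,-0.5,0],"claw":85},
    {"slide":[0,0.5,0],"dr":[0,0,0],"claw":85}
  ]
}}

```text
t: 10.35
tool_pos: [0.5046, 0.3527, 0.1498]
tcp_rot: [-1.239, -1.161, 1.162]
wrist_force: [0.4, -0.5, -0.3]
opening: 0.0848
```

Request:
{"op": "jog_arm", "data": {
  "deltas": [
    {"slide":[0,0,0],"dr":[0,0,0],"claw":85},
    {"slide":[0,0,0],"dr":[0,0,0],"claw":85}
  ]
}}

```text
t: 10.55
tool_pos: [0.5045, 0.3509, 0.1499]
tcp_rot: [-1.24, -1.156, 1.161]
wrist_force: [0.5, -0.0, 0.3]
opening: 0.0849
```

Run:
```python
from h import *
for c in("scene","top"):
    a=env.snapshot(c);cv2.imwrite(f"pics/{c}6.png",a)
    print(c,[(q,np.round(d["position"],4),d["confidence"]) for q in("fork_mid","fork_prongs") for d in env.spot_point(q,c)[:1]])
go([.505,.350,.007],86.15)
```

```text
scene [('fork_mid', array([0.5043, 0.35  , 0.0185]), 0.96), ('fork_prongs', array([0.583 , 0.349 , 0.0136]), 0.93)]
top [('fork_mid', array([0.506 , 0.3497, 0.0172]), 0.85), ('fork_prongs', array([0.5762, 0.342 , 0.0149]), 0.78)]
tcp [0.5058 0.3513 0.1525] jaw yaw 86.06 tilt y [ 0.002  0.001 -1.   ] shift [-0.036  3.637  0.025] rows 4.0
turn about y: -0.011
```

Request:
{"op": "jog_arm", "data": {
  "deltas": [
    {"slide":[-0.02,0.9,0],"dr":[0,0,0],"claw":85},
    {"slide":[0,0.9,0],"dr":[0,0,0],"claw":85},
    {"slide":[0,0.9,0],"dr":[0,0,0],"claw":85},
    {"slide":[0,0.5,0],"dr":[0,0,0],"claw":85},
    {"slide":[0,0.3,0],"dr":[0,0,0],"claw":85},
    {"slide":[0,0,0],"dr":[0,0,0],"claw":85},
    {"slide":[0,0,0],"dr":[0,0,0],"claw":85}
  ]
}}

```text
t: 11.55
tool_pos: [0.5062, 0.3509, 0.0126]
tcp_rot: [-1.241, -1.161, 1.157]
wrist_force: [-0.2, -0.8, 0.7]
opening: 0.0853
```

Run:
```python
from h import *
go([.505,.350,.008],86.15)
a=env.snapshot("scene");go([.505,.350,.008],86.15)
cv2.imwrite("pics/s7.png",cv2.resize(a[150:300,280:460],None,fx=3,fy=3,interpolation=cv2.INTER_CUBIC))
```

```text
tcp [0.5062 0.3509 0.0126] jaw yaw 86.09 tilt y [ 0.002  0.001 -1.   ] shift [-0.024  0.115  0.028] rows 1.0
turn about y: -0.008
tcp [0.5065 0.3511 0.0132] jaw yaw 86.09 tilt y [ 0.003  0.001 -1.   ] shift [-0.03   0.13   0.037] rows 1.0
turn about y: -0.008
```

View pics/s7.png

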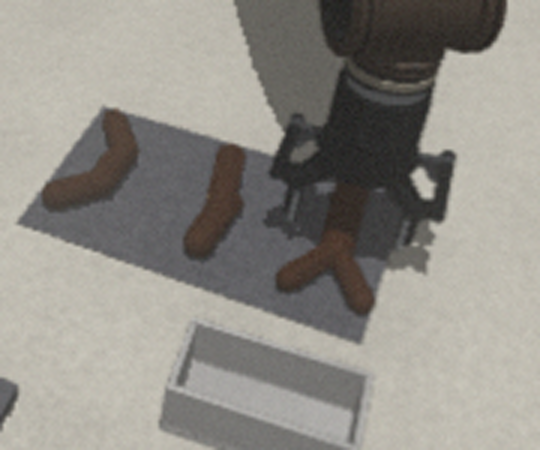

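Picture 7 shows the stem at crop (345,210), centred between the fingers at (290,215) and (415,230). I'll go down a few more mm and grip.

Request:
{"op": "jog_arm", "data": {
  "deltas": [
    {"slide":[-0.02,0.12,0.03],"dr":[0,0,0],"claw":60},
    {"slide":[0,0,0],"dr":[0,0,0],"claw":40},
    {"slide":[0,0,0],"dr":[0,0,0],"claw":15},
    {"slide":[0,0,0],"dr":[0,0,0],"claw":15},
    {"slide":[0,0,0],"dr":[0,0,0],"claw":15},
    {"slide":[0,0,0],"dr":[0,0,0],"claw":15},
    {"slide":[0,0,0],"dr":[0,0,0],"claw":15}
  ],
  "grip_force": 70
}}

```text
t: 12.3
tool_pos: [0.5044, 0.35, 0.0073]
tcp_rot: [-1.241, -1.16, 1.158]
wrist_force: [-1.4, -0.5, 5.1]
opening: 0.0277
```

Run:
```python
from h import *
go([.505,.350,.16]);s=env.observe();print(s["wrist_force"],s["opening"],s["t"])
```

```text
tcp [0.5044 0.35   0.0073] jaw yaw 86.1 tilt y [ 0.001  0.001 -1.   ] shift [ 3.000e-03 -3.818e+00 -1.800e-02] rows 4.0
[-1.37063933 -0.47695714  5.05224968] 0.02772828637123166 12.3
```

Request:
{"op": "jog_arm", "data": {
  "deltas": [
    {"slide":[0,-0.2,0],"dr":[0,0,0],"claw":15},
    {"slide":[0,-0.5,0],"dr":[0,0,0],"claw":15},
    {"slide":[0,0,0],"dr":[0,0,0],"claw":15},
    {"slide":[0,0,0],"dr":[0,0,0],"claw":15}
  ]
}}

```text
t: 12.7
tool_pos: [0.5039, 0.3497, 0.0345]
tcp_rot: [-1.241, -1.159, 1.159]
wrist_force: [-0.1, -1.0, -2.2]
opening: 0.0278
```

Run:
```python
from h import *
a=env.snapshot("scene");s=env.observe();print(s["wrist_force"],s["torque"],s["opening"],s["tool_pos"])
print([(q,np.round(d["position"],4),d["confidence"]) for q in("fork_mid","fork_prongs") for d in env.spot_point(q,"scene")[:1]])
cv2.imwrite("pics/s8.png",cv2.resize(a[150:300,280:460],None,fx=3,fy=3,interpolation=cv2.INTER_CUBIC))
```

```text
[ 0.02257878  0.12339761 -1.01903155] [ 0.01219193  0.03243714 -0.01997857] 0.027807097541861656 [0.503386   0.34945307 0.03382027]
[('fork_mid', array([0.5023, 0.3522, 0.0447]), 0.67), ('fork_prongs', array([0.5791, 0.3454, 0.0425]), 0.79)]
```

View pics/s8.png

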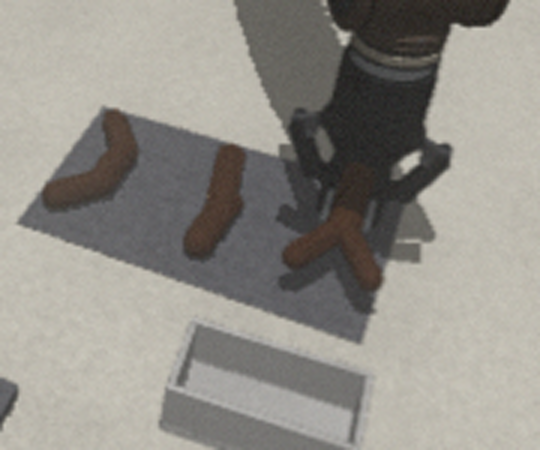

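Picture 8 shows the fork lifted, level and clear of the mat (shadow at crop (360,300)). The bow and stick haven't moved. I'll carry it up and across.

Request:
{"op": "jog_arm", "data": {
  "deltas": [
    {"slide":[0,-0.6,0],"dr":[0,0,0],"claw":15},
    {"slide":[0,-0.8,0],"dr":[0,0,0],"claw":15},
    {"slide":[0,-0.8,0],"dr":[0,0,0],"claw":15},
    {"slide":[0,-0.8,0],"dr":[0,0,0],"claw":15},
    {"slide":[-0.44,-0.6,0],"dr":[0,0,0],"claw":15},
    {"slide":[-0.88,0,-0.1],"dr":[0,0,0],"claw":15},
    {"slide":[-0.88,0,-0.1],"dr":[0,0,0],"claw":15},
    {"slide":[-0.88,0,-0.1],"dr":[0,0,0],"claw":15}
  ]
}}

```text
t: 13.65
tool_pos: [0.5069, 0.2248, 0.1778]
tcp_rot: [-1.24, -1.158, 1.16]
wrist_force: [0.7, -0.8, -0.9]
opening: 0.0277
```

Request:
{"op": "jog_arm", "data": {
  "deltas": [
    {"slide":[-0.88,0,-0.1],"dr":[0,0,0],"claw":15},
    {"slide":[-0.88,0,-0.1],"dr":[0,0,0],"claw":15},
    {"slide":[-0.88,0,-0.1],"dr":[0,0,0],"claw":15},
    {"slide":[-0.88,0,-0.1],"dr":[0,0,0],"claw":15},
    {"slide":[-0.88,0,-0.1],"dr":[0,0,0],"claw":15},
    {"slide":[-0.88,0,-0.1],"dr":[0,0,0],"claw":15},
    {"slide":[-0.88,0,-0.1],"dr":[0,0,0],"claw":15},
    {"slide":[-0.88,0,-0.1],"dr":[0,0,0],"claw":15}
  ]
}}

```text
t: 14.45
tool_pos: [0.5196, -0.0584, 0.1776]
tcp_rot: [-1.239, -1.158, 1.159]
wrist_force: [0.3, -0.2, -1.0]
opening: 0.0275
```

Request:
{"op": "jog_arm", "data": {
  "deltas": [
    {"slide":[-0.88,0,-0.1],"dr":[0,0,0],"claw":15},
    {"slide":[-0.88,0,-0.1],"dr":[0,0,0],"claw":15},
    {"slide":[-0.88,0,-0.1],"dr":[0,0,0],"claw":15},
    {"slide":[-0.44,0,-0.1],"dr":[0,-0.4,0],"claw":15},
    {"slide":[0,0,0],"dr":[0,-0.7,0],"claw":15},
    {"slide":[0,0,0],"dr":[0,-0.7,0],"claw":15},
    {"slide":[0,0,0],"dr":[0,-0.48,0],"claw":15},
    {"slide":[0,0,0],"dr":[0,0,0],"claw":15}
  ]
}}

```text
t: 15.25
tool_pos: [0.5273, -0.181, 0.1774]
tcp_rot: [-1.079, -1.39, 1.391]
wrist_force: [-0.5, -0.3, -1.0]
opening: 0.0275
```

Request:
{"op": "jog_arm", "data": {
  "deltas": [
    {"slide":[0,0,0],"dr":[0,0,0],"claw":15},
    {"slide":[0,0,0],"dr":[0,0,0],"claw":15},
    {"slide":[0,0,0],"dr":[0,0,0],"claw":15}
  ]
}}

```text
t: 15.55
tool_pos: [0.5277, -0.181, 0.1784]
tcp_rot: [-1.08, -1.391, 1.391]
wrist_force: [0.1, -0.3, -1.0]
opening: 0.0276
```

Run:
```python
from h import *
for c in("scene","top"):
    a=env.snapshot(c);cv2.imwrite(f"pics/{c}9.png",a)
    for k in range(2):
        print(c,[(q,np.round(d["position"],4),d["confidence"]) for q in("fork_mid","fork_prongs","cup","lens") for d in env.spot_point(q,c)[:1]])
go([.527,-.1815,.176],104.3);s=env.observe();print(s["opening"],s["wrist_force"],s["t"],s["joint_positions"])
cv2.imwrite("pics/s9.png",cv2.resize(cv2.imread("pics/scene9.png")[70:250,80:280],None,fx=3,fy=3,interpolation=cv2.INTER_CUBIC))
```

```text
scene [('fork_mid', array([ 0.5303, -0.1798,  0.189 ]), 0.63), ('fork_prongs', array([ 0.6021, -0.1613,  0.1841]), 0.78), ('cup', array([ 0.5326, -0.1779,  0.0056]), 0.71), ('lens', array([ 0.5893, -0.4181,  0.1868]), 0.97)]
scene [('fork_mid', array([ 0.5303, -0.1798,  0.189 ]), 0.63), ('fork_prongs', array([ 0.6021, -0.1613,  0.1841]), 0.78), ('cup', array([ 0.5326, -0.1779,  0.0056]), 0.71), ('lens', array([ 0.5893, -0.4181,  0.1868]), 0.97)]
top [('fork_mid', array([ 0.5328, -0.1777,  0.1894]), 0.83), ('fork_prongs', array([ 0.5984, -0.1617,  0.1827]), 0.84), ('cup', array([ 0.5255, -0.1818,  0.0073]), 0.61), ('lens', array([ 0.5906, -0.4132,  0.1914]), 0.8)]
top [('fork_mid', array([ 0.5328, -0.1777,  0.1894]), 0.83), ('fork_prongs', array([ 0.5984, -0.1617,  0.1827]), 0.84), ('cup', array([ 0.5255, -0.1818,  0.0073]), 0.61), ('lens', array([ 0.5906, -0.4132,  0.1914]), 0.8)]
tcp [ 0.5278 -0.1812  0.1786] jaw yaw 104.33 tilt y [ 0. -0. -1.] shift [-0.003  0.064  0.021] rows 1.0
turn about y: 0.004
0.027866991155837094 [-0.34659024  0.64506952 -1.41216428] 16.45 [-5.12452747e-01  7.98473404e-02  1.91441931e+00 -3.52838099e-05
  1.14728000e+00 -2.33334320e+00]
```

View pics/s9.png

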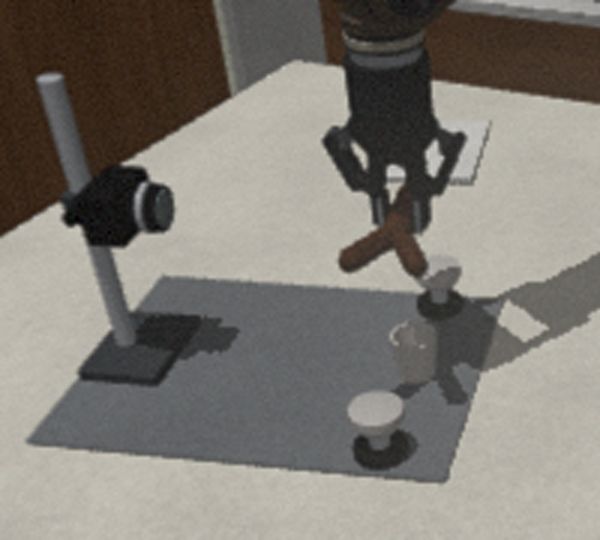

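Picture 9 shows the fork held over the cup with the prongs towards the far lamp and the lens at crop (160,207). The nets hint at a slight droop at the prongs, about 5 mm. They showed a similar 3 mm bias while the fork lay flat, so I'll check with a silhouette fit, using the start picture as reference.

```bash
cat > fit.py <<'E'
from h import *
from scipy.optimize import minimize
import sys
def pts(mid,yaw,pit,roll):
    t=np.linspace(0,1,12)[:,None]
    P=[(np.array([12,0,0])+t*[18,0,0],15)]
    for s in(1,-1): P.append((np.array([26,0,0])+t*(np.array([76,s*26,0])-[26,0,0]),11))
    M=R.from_euler("ZYX",[yaw,-pit,roll],degrees=True).as_matrix()
    return [(mid+p@M.T/1000,r/1000) for p,r in P]
def masks(files,mid,d):
    out=[]
    for c,f in files.items():
        a=cv2.imread(f);h=cv2.cvtColor(a,cv2.COLOR_BGR2HSV)
        m=((h[...,1]>110)&(h[...,2]<130)&((h[...,0]<16)|(h[...,0]>170))).astype(np.float32)
        u,v=px(mid+np.array([*(.06*np.array(d)),0]),c)[0].astype(int);S=20
        e=px(mid+np.array([*(.018*np.array(d)),0]),c)[0];g=px(mid+np.array([*(.08*np.array(d)),0]),c)[0]
        yy,xx=np.mgrid[v-S:v+S,u-S:u+S];keep=((xx-e[0])*(g-e)[0]+(yy-e[1])*(g-e)[1])>0
        w=np.zeros_like(m);w[v-S:v+S,u-S:u+S]=keep
        out.append((c,cv2.GaussianBlur(m,(0,0),.8),w))
    return out
def cost(p,M,mid,yaw,full=False):
    k=0
    for c,m,w in M:
        cam=env.camera_model(c);o=np.array(cam["T"])[:3,3];r=np.zeros(m.shape,np.uint8)
        for P,rad in pts(mid+np.array(p[:3])/1000,yaw+p[3],p[4],p[5]):
            for q,x in zip(px(P,c),P):
                cv2.circle(r,tuple(int(z*16) for z in q),int(16*cam["fx"]*rad/np.linalg.norm(x-o)),1,-1,cv2.LINE_8,4)
        k+=(((cv2.GaussianBlur(r.astype(np.float32),(0,0),.8)-m)**2)*w).sum()/(m*w).sum()
    return k
for name,files,mid,yaw in(("start",dict(scene="pics/scene0.png",top="pics/top0.png"),[.505,.350,.018],-3.85),("lifted",dict(scene="pics/scene9.png",top="pics/top9.png"),[.5283,-.181,.1893],14.3)):
    mid=np.array(mid);d=[np.cos(np.radians(yaw)),np.sin(np.radians(yaw))];M=masks(files,mid,d)
    f=lambda p:cost(p,M,mid,yaw)+.002*np.sum(np.square(p[:3]))/4
    r=minimize(f,[0,0,0,0,0,0],method="Nelder-Mead",options=dict(initial_simplex=np.r_[[np.zeros(6)],np.diag([3,3,3,4,5,5])],maxiter=250))
    print(name,"d(mm) yaw pitch roll",r.x.round(1),round(r.fun,3))
    for pit in(-8,-4,0,4): print(pit,round(minimize(lambda q:f([*q[:4],pit,q[4]]),[0,0,0,0,0],method="Nelder-Mead",options=dict(initial_simplex=np.r_[[np.zeros(5)],np.diag([3,3,3,4,5])],maxiter=120)).fun,3),end="; ")
    print()
E
time timeout 200 python3 fit.py
```

```text
fit.py:28: RuntimeWarning: divide by zero encountered in scalar divide
  k+=(((cv2.GaussianBlur(r.astype(np.float32),(0,0),.8)-m)**2)*w).sum()/(m*w).sum()
  np.max(np.abs(fsim[0] - fsim[1:])) <= fatol):
Traceback (most recent call last):
  File "fit.py", line 33, in <module>
    r=minimize(f,[0,0,0,0,0,0],method="Nelder-Mead",options=dict(initial_simplex=np.r_[[np.zeros(6)],np.diag([3,3,3,4,5,5])],maxiter=250))
  File "fit.py", line 32, in <lambda>
    f=lambda p:cost(p,M,mid,yaw)+.002*np.sum(np.square(p[:3]))/4
               ~~~~^^^^^^^^^^^^^
  File "fit.py", line 26, in cost
    for q,x in zip(px(P,c),P):
                   ~~^^^^^
  File "h.py", line 5, in px
    m=env.camera_model(cam);T=np.linalg.inv(m["T"]);K=np.array([[m["fx"],0,m["cx"]],[0,m["fy"],m["cy"]],[0,0,1.]])
ValueError: time passes only in moves, steps and waits

real	0m9.975s
user	0m6.681s
sys	0m0.890s
```

```bash
sed -i 's/^from station import env/from station import env\nimport functools\n@functools.cache\ndef CM(c): return env.camera_model(c)/; s/=env.camera_model(cam)/=CM(cam)/' h.py
sed -i 's/env.camera_model(c)/CM(c)/; s/(h\[...,1\]>110)&(h\[...,2\]<130)/(h[...,1]>90)\&(h[...,2]<150)/; s/maxiter=250/maxiter=400/' fit.py
sed -i 's|^        out.append|        if not (m*w).sum(): print(c,u,v,h[v-8:v+9:4,u-8:u+9:4].reshape(-1,3).tolist())\n        else: print(c,(m*w).sum())\n        out.append|' fit.py
time timeout 300 python3 fit.py 2>&1 | tail -30; python3 -c "from h import *;print(env.observe()['t'])"
```

```text
scene 28.0
top 348.0
start d(mm) yaw pitch roll [-3.  -4.3  4.7 -8.9 36.6 -1.3] 0.468
-8 2.791; -4 2.14; 0 1.365; 4 1.721; 
scene 71.0
top 298.0
lifted d(mm) yaw pitch roll [-12.   -0.8   5.    2.6   9.3   6.9] 2.149
-8 2.385; -4 2.288; 0 2.205; 4 2.205; 
16.45
real	0m16.155s
user	0m16.683s
sys	0m0.100s
```

```bash
python3 - <<'E'
import re
s=open('fit.py').read()
i=s.index("a=cv2.imread(f);");j=s.index("u,v=px(mid+")
s=s[:i]+"a=cv2.GaussianBlur(cv2.imread(f),(0,0),.7).astype(int);h=a\n        rg=a[...,2]-a[...,0];m=((rg>.35*a[...,2])&(a[...,2]<140)).astype(np.float32)\n        "+s[j:]
s=s.replace("        else: print","        cv2.imwrite('pics/m_%s.png'%f[5:-4],cv2.resize(np.hstack([a[v-S:v+S,u-S:u+S].max(2),255*(m*w)[v-S:v+S,u-S:u+S]]).astype(np.uint8),None,fx=7,fy=7,interpolation=0))\n        if 1: print")
open('fit.py','w').write(s)
E
timeout 300 python3 fit.py 2>&1 | tail -30
python3 -c "
import cv2,numpy as np
f=['scene0','top0','scene9','top9'];I=[cv2.imread(f'pics/m_{x}.png',0) for x in f]
o=np.vstack([np.hstack(I[:2]),np.hstack(I[2:])]);cv2.imwrite('pics/m.png',cv2.resize(o,(800,400)))"
```

```text
scene 6.0
top 344.0
start d(mm) yaw pitch roll [ -9.8 -13.3  13.4  -4.3  31.3  -8.9] 0.755
-8 2.439; -4 2.36; 0 2.334; 4 1.63; 
scene 63.0
top 297.0
lifted d(mm) yaw pitch roll [ -0.6   0.2  -1.2   9.3  34.  -32.2] 1.229
-8 2.645; -4 2.53; 0 2.467; 4 2.449;
```

View pics/m.png

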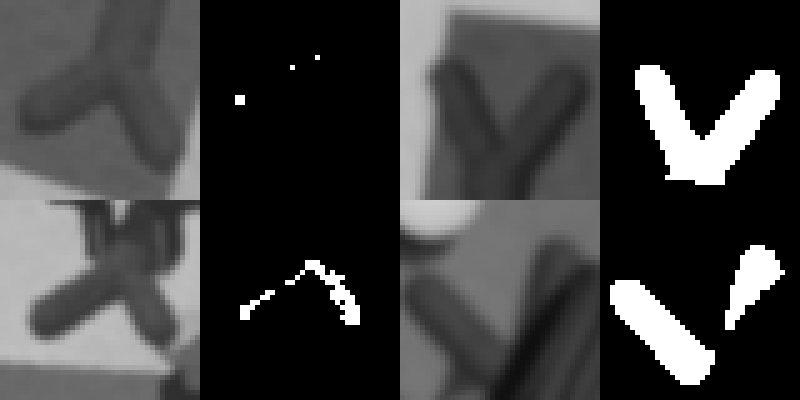

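Picture 10 shows the scene mask is too strict, and the gripper hides one prong from the top camera. I'll loosen the threshold and fit on the scene view only.

```bash
sed -i 's/rg>.35\*a/rg>.19*a/; s/,top="pics\/top[09].png"//; s/+.002\*np.sum(np.square(p\[:3\]))\/4/+.03*np.sum(np.square(p[:3]))\/4+.01*p[3]**2+.0005*p[5]**2/' fit.py
sed -i 's/f(\[\*q\[:4\],pit,q\[4\]\])/f([*q[:4],pit,q[4]])/; s/(-8,-4,0,4)/(-8,-6,-4,-2,0,2,4)/' fit.py
timeout 300 python3 fit.py 2>&1 | tail; python3 -c "
import cv2,numpy as np
for x in('scene0','scene9'): m=cv2.imread(f'pics/m_{x}.png',0)[3::7,3::7][:,40:]>99;print('\n'.join(''.join('#' if v else '.' for v in r) for r in m[::1] if r.any()))"
```

```text
scene 304.0
start d(mm) yaw pitch roll [-0.  -0.  -0.  -0.   4.4 -0. ] 0.05
-8 0.318; -6 0.241; -4 0.188; -2 0.128; 0 0.087; 2 0.054; 4 0.05; 
scene 228.0
top 613.0
lifted d(mm) yaw pitch roll [-1.8  0.1 -0.3  0.7  2.   1.3] 0.6
-8 0.788; -6 0.733; -4 0.664; -2 0.624; 0 0.596; 2 0.607; 4 0.638; 
...................##...................
..................#######...............
................############............
...............##############...........
.............################...........
...........###################..........
.........#####################..........
.......########################.........
......###############..#########........
.....##############.....########........
.....#############......#########.......
.....###########.........########.......
.....#########...........#########......
.....########.............########......
......#####...............########......
...........................########.....
...........................#########....
............................########....
............................########....
............................########....
.............................#######....
..............................######....
................................#.......
.....................#..................
....................####................
...................#######..............
.................##########.............
................#############...........
..............#################.........
............###################.........
...........#####################........
.........#############..########........
.......#############.....########.......
.......############.......########......
.......##########.........########......
......##########...........#######......
......########.............#######......
.......######...............######......
........##...................#####......
.............................#####......
```

```bash
grep -o 'dict(scene[^)]*)' fit.py; sed -i 's/,top="[^"]*"//g' fit.py; timeout 300 python3 fit.py 2>&1 | tail
```

```text
dict(scene="pics/scene0.png")
dict(scene="pics/scene9.png",top="pics/top9.png")
scene 304.0
start d(mm) yaw pitch roll [-0.  -0.  -0.  -0.   4.4 -0. ] 0.05
-8 0.318; -6 0.241; -4 0.188; -2 0.128; 0 0.087; 2 0.054; 4 0.05; 
scene 228.0
lifted d(mm) yaw pitch roll [-0.6  0.9  0.   0.6  1.9 -0.1] 0.084
-8 0.345; -6 0.257; -4 0.181; -2 0.123; 0 0.103; 2 0.083; 4 0.097;
```

The fork is level to within about 1°: the fit gives pitch about 2° now, against about 3° when it lay flat. All that's left is a millimetre trim down and back, then settle and check.

Request:
{"op": "jog_arm", "data": {
  "deltas": [
    {"slide":[-0.02,0.035,0.03],"dr":[0,0,0],"claw":15},
    {"slide":[0,0,0],"dr":[0,0,0],"claw":15},
    {"slide":[0,0,0],"dr":[0,0,0],"claw":15},
    {"slide":[0,0,0],"dr":[0,0,0],"claw":15},
    {"slide":[0,0,0],"dr":[0,0,0],"claw":15},
    {"slide":[0,0,0],"dr":[0,0,0],"claw":15},
    {"slide":[0,0,0],"dr":[0,0,0],"claw":15},
    {"slide":[0,0,0],"dr":[0,0,0],"claw":15}
  ]
}}

```text
t: 17.25
tool_pos: [0.5268, -0.1822, 0.1771]
tcp_rot: [-1.08, -1.391, 1.391]
wrist_force: [-0.3, -1.0, -1.2]
opening: 0.028
```

Run:
```python
from h import *
env.snapshot("scene");print([(q,np.round(d["position"],4)) for q in("fork_mid","fork_prongs","cup","lens") for d in env.spot_point(q,"scene")[:1]])
s=env.observe();go([.5275,-.182,.1773],104.3);print(s["t"],s["opening"],abs(s["qvel"]).max(),s["wrist_force"])
env.sign_off()
```

```text
[('fork_mid', array([ 0.5274, -0.1803,  0.1851])), ('fork_prongs', array([ 0.6011, -0.161 ,  0.1838])), ('cup', array([ 0.5274, -0.1796,  0.0083])), ('lens', array([ 0.5897, -0.4155,  0.1848]))]
tcp [ 0.5268 -0.1822  0.1771] jaw yaw 104.33 tilt y [-0. -0. -1.] shift [ 0.    -0.005 -0.018] rows 1.0
turn about y: 0.004
17.5 0.027718537328905526 0.0008647350148794371 [-0.15462678  0.00784275 -0.89520034]
the job is handed in; nothing more can be done
```

The job is handed in at t ≈ 17.5 s: the cup stands on the board midway between the lamps, and the arm is holding the fork in the air above it. I only knocked or moved what the task asked for, as far as the pictures showed.

**Cup:** it stands upright and released. After release it read (0.527, -0.181), about 1.5 mm from the midpoint between the lamps.

**Fork:** the last look put its middle at (0.527, -0.180, 0.185), with the prongs towards the far lamp.
- **Over the cup:** it is within about 1 mm of straight above the cup.
- **Lens height:** the last reading had the lens at 0.185. My estimates over the job ranged from 0.185 to 0.191, so the fork is level with it to within a few mm.
- **Direction:** the stem is at about 14.3°, along the line of the lamps.
- **Steadiness:** the joints were still and the grip opening stayed at 27.7–28 mm.

**Doubts:**
- The networks put the prong end up to 5 mm below the middle at one point, but 1 mm below in the last look.
- My silhouette fit gave about 1° of droop compared with the fork lying flat. I took the stem as level and did not correct it.
- The first silhouette fits failed because of a bad colour mask and the gripper hiding a prong. I relied on the scene-camera fit only.

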